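# Hook a dropped post clamp out from behind the pump guard and refit it

## Task

The post clamp has dropped into the spill tray behind the clear pump guard: take the hooked rod from its rest, reach in under the guard's front panel, set the hook down into the clamp's bore and draw the clamp out until you feel it come up square and snug against the tray's front lip, holding it there for a moment with a pull of about 8 N, never over 15 N, so that the tray is not strained. Put the rod back in its rest, then pick up the clamp and lower it gently over the stand's post until it sits fully home on the shoulder. Do not lean on guard or tray, and leave the petri dish and the scissors where they lie.

Things in the scene. Friction and masses are not known exactly. Their poses are not given: they have to be found in the camera images.
- bay: fixed pump guard, clear panels in an aluminium frame. Origin on the worktop under the middle of its front panel; +x points in under the guard, y across, z up. A white spill tray 168 mm wide (y), floor 3 mm above the worktop, lies square in it with the pump in it at x > 120 mm and reaches out in front; it is held and must not be strained
- gap_edge (a point): middle of the lower edge of the front panel, 80 mm above the worktop; axes as bay. The only way in is the gap below it, 180 mm wide (y); roof (162 mm high), sides and back are closed. The tray's straight front lip, 8 mm above its floor and 4 mm thick, has its inner face 126 to 156 mm in front (-x) of this point, different each time and not measured: feel for it
- block_bore (a point): post clamp: aluminium block 46 (x) by 40 (y) by 18 mm (z), 0.08 to 0.16 kg, flat on the tray behind the panel, with an upright 20 mm bore through its middle. Point: centre of the bore, 9 mm above the underside; axes the block's. Plain front face at x = -23 mm, at first turned to the gap within 0.5 rad; thumbscrew 13 mm thick out to x = 38 mm at y = 12 mm; y faces plain
- rod_grip (a point): hooked rod: point in the middle of its black handle, +x along the rod to the hook, z up when the hook points down. Flat-sided handle 120 mm long (x -60 to 60), 14 wide, 22 high; a steel shank 8 mm thick runs on, on the same axis, to x = 200 mm and bends straight down. 0.13 kg, balances within 60 mm in front of this point; it can turn in a weak grip when the hook is loaded
- rod_tip (a point): lower end of the rod's hook, a straight round leg 8 mm thick with a rounded end, square to the shank: 200 mm in front of and 40 mm below rod_grip; axes as the rod
- rest_seat (a point): where rod_grip is when the rod lies in its rest, hook down, 62 mm above the worktop; +x the way the hook points. Fixed base plate 8 mm thick (60 mm wide, x -70 to 120 mm); two 10 mm thick posts with notches open upward hold the handle at x = -48 mm and the shank at x = 100 mm, 2.5 mm play to each side; post tops 8 mm above this point
- post_seat (a point): fixed stand, grey base 80 by 90 mm, 18 mm high, with an upright steel post. Point: on the post's axis at the top of its shoulder, 42 mm above the worktop, on which the clamp's underside sits. Shoulder 33 mm thick; the post above it 18 mm thick, ends 33.5 mm above the shoulder, coned over the last 6 mm
- petri_dish: bystander: closed petri dish, 61 mm across, 16 mm high; origin under its centre
- scissors: bystander: ring-handled clamp scissors lying flat, 144 by 56 by 6 mm; origin under the centre
Not all that is in view belongs to the job. What is shaped like the part that bears post_seat but green is not meant.

How it is judged:
By the outcome, as a careful person would: the job done as asked, in the order asked, and still so for the second after the job is handed in, with the robot touching nothing.
It also fails if it takes over 72 s, if anything falls off the work surface, if the arm or the gripper's body presses on something with over 40 N, if the wrist force passes 120 N, or if a joint passes its speed limit or range.

## Robot

A 6-joint arm with a two-finger parallel gripper is mounted at the origin on a cart in front of the work surface, level with it; the furniture and walls round the work are solid. World frame = base frame: x ahead of the robot, y to its left, z up, the work surface at z = 0. Lengths are in m, angles in rad, forces in N, time in s.
With the tool pointing down it reaches from about 0.3 to 0.75 m from the base axis. Payload 8.5 kg.
Tool frame: the origin (TCP) lies between the finger pads; the fingertips stand 14 mm ahead of it and the grasp point (between the pads) lies 5 mm behind it; z points along the fingers, y is the line along which they close (so a half turn about z gives the same grasp; the last joint's range is limited). The gripper opens to 88 mm and grips with 3 to 60 N. Pads are 18 mm wide; open, the fingers measure 123 mm over their backs; the gripper's body (75 mm by 187 mm) begins 45 mm behind the grasp point.
Start: joints at [1.023, 0.381, 1.297, -0, 1.464, -0.215], TCP at [0.18, 0.52, 0.253] pointing down, gripper open.
Joint ranges: [-3.11, 3.11], [-0.89, 2.33], [0.22, 2.48], [-1.42, 4.56], [0.17, 2.85], [-2.88, 2.88]. Speed limits (rad/s): [2.39, 2.39, 3.14, 3.14, 3.14, 3.14].

## Interface

Orientations are given as [roll, pitch, yaw] about the fixed x, y, z axes, in that order (R = Rz(yaw) Ry(pitch) Rx(roll)).
In Python, from workcell import arm gives the robot as it stands. The module is installed in compiled form; this text tells all that it offers.
- The arm moves only by the shell command python3 -m pendant 'ROWS' [OPENING] [FORCE]. ROWS is JSON, a list of rows, each a list of 6 numbers: the shift along the tool's x, y, z in cm, then the turn, a rotation vector about the tool's x, y, z in degrees. A call has 1 to 5 rows; each row shifts and turns the commanded pose from where the row before left it, along the tool's axes as they then stand; what a row does not reach is not made up. A row lasts 1/12 s, in which the tool goes at most 41.7 mm and 7.16 degrees, less where a joint would pass 70% of its speed; a pose out of reach is approached as far as the arm can. A call is refused whole if a number of a shift passes 4.17 or a number of a turn 7.16, either way. A call with a gripper value outside its range is refused whole. OPENING is the closure in counts, from 0 (fully open) to 255 (shut), set as the call begins (- or left out, the last holds). The fingers move at their own pace and stop on an object; FORCE is the grip in N (left out, the last holds). Time passes only in rows, so rows that do not move let the fingers close. It gives the time, the measured TCP pose, the force, the opening and the grip force at its end, in the units of the state.
- arm.observe(): the state, without advancing time (a new reading comes with each control period).
- arm.get_image(name): name is "side" or "top" or "wrist"; returns the picture (384x512x3 uint8, blue, green, red); there is no depth.
- arm.camera_model(name): a dict with "fx", "fy", "cx", "cy" (pixels), "camera_from_world" (4x4, takes a point from world to camera coordinates). Camera axes: x right, y down, z forward; pixel columns grow to the right and rows downward; lengths in m; the calibration is good to about 2 mm. A picture is of the moment at which its call begins: read the wrist's pose just before it. camera_model takes no time and is no camera call; for the wrist camera it gives the pose at the moment of the call.
- arm.close_job(): hands the job in; it is judged then, once.
The state is a dict: "clock": time; "joint_positions": joint angles; "joint_vel": joint speeds; "tau": joint torques, N m; "tcp_pos": TCP position; "orientation": TCP orientation; "force": force on the tool from outside, world axes, zero at the start; "moment": the same for the moment, N m; "finger_gap": finger opening in m; "grip_force": force on a finger pad.
Only numpy, scipy, OpenCV 4.12 (cv2) and the standard library are available. Lean on these libraries where they do the work, as an engineer would, in place of code of your own. Each camera call takes 0.05 s, during which the arm holds its last target. There are 200 camera calls.

## Working session

There is one attempt and no reset: what is moved stays moved. The work goes in short steps, Python scripts to look and compute and a shell command to move; the robot and the scene stay as the last step left them, time stands still between calls to the robot, and variables do not carry over. Pictures are saved under pics/ and viewed, at most 10 in all, crops included, and the job is handed in when it is done.

```bash
mkdir -p pics; cat > h.py <<'E'
import numpy as np,cv2
from workcell import arm
def snap(n,f):
    m=arm.camera_model(n); im=arm.get_image(n); cv2.imwrite('pics/'+f+'.png',im); np.save('pics/'+f+'.npy',np.array([m['fx'],m['fy'],m['cx'],m['cy']]+list(np.array(m['camera_from_world']).ravel()))); return im
def ray(f,u,v):
    a=np.load('pics/'+f+'.npy'); T=a[4:].reshape(4,4); R=T[:3,:3]; t=T[:3,3]
    return -R.T@t, R.T@np.array([(u-a[2])/a[0],(v-a[3])/a[1],1])
def onz(f,u,v,z):
    o,d=ray(f,u,v); return o+d*(z-o[2])/d[2]
def tri(p,q):
    A=[];b=[]
    for f,u,v in (p,q):
        o,d=ray(f,u,v); d/=np.linalg.norm(d); P=np.eye(3)-np.outer(d,d); A.append(P); b.append(P@o)
    return np.linalg.lstsq(np.vstack(A),np.hstack(b),rcond=None)[0]
def proj(f,P):
    a=np.load('pics/'+f+'.npy'); T=a[4:].reshape(4,4); c=T[:3,:3]@np.array(P)+T[:3,3]; return a[0]*c[0]/c[2]+a[2],a[1]*c[1]/c[2]+a[3]
E
python3 - <<'E'
from h import *
a=snap('top','top0');b=snap('side','side0');c=snap('wrist','wrist0')
cv2.imwrite('pics/ts.png',cv2.resize(np.vstack([a,b]),None,fx=.78,fy=.78))
for n in('top','side','wrist'):
    m=arm.camera_model(n);print(n,m['fx'],np.round(m['camera_from_world'],3).tolist())
print(arm.observe())
E
```

```text
top 432.7588319499347 [[-0.027, -1.0, -0.002, -0.19], [-0.986, 0.027, -0.164, 0.572], [0.164, -0.003, -0.986, 1.289], [0.0, 0.0, 0.0, 1.0]]
side 407.17237377435475 [[-0.97, -0.244, 0.009, 0.47], [-0.158, 0.602, -0.783, 0.283], [0.185, -0.76, -0.622, 1.021], [0.0, 0.0, 0.0, 1.0]]
wrist 277.71815512373604 [[0.327, 0.945, -0.001, -0.549], [0.907, -0.314, 0.28, -0.039], [0.264, -0.093, -0.96, 0.39], [0.0, 0.0, 0.0, 1.0]]
{'clock': 0.15, 'joint_positions': array([ 1.02268138e+00,  3.81076063e-01,  1.29797748e+00, -8.55201147e-06,
        1.46361222e+00, -2.15347546e-01]), 'joint_vel': array([ 0.00030375, -0.0012666 , -0.00330222, -0.00023227, -0.00010188,
        0.00114976]), 'tau': array([ 2.15184846e-03, -4.38085055e+01, -2.24614459e+01,  7.13544223e-02,
        3.43672384e-02, -7.94344737e-05]), 'tcp_pos': array([0.17959778, 0.51966412, 0.25229773]), 'orientation': array([-3.14054252e+00, -2.21003263e-04,  2.80882606e+00]), 'force': array([-0.7223533 , -0.47912872, -0.45593758]), 'moment': array([-0.05598297, -0.00767265,  0.0090205 ]), 'grip_force': 0.0, 'finger_gap': 0.08792670949367115}
```

View pics/top0.png

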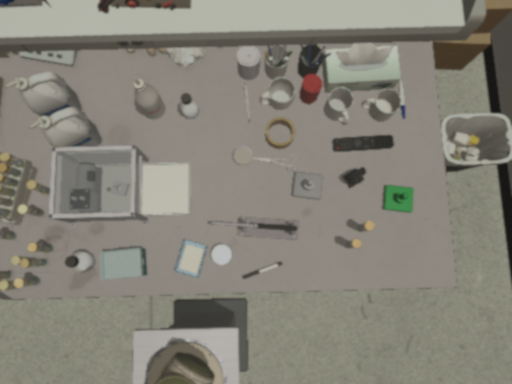

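View pics/side0.png

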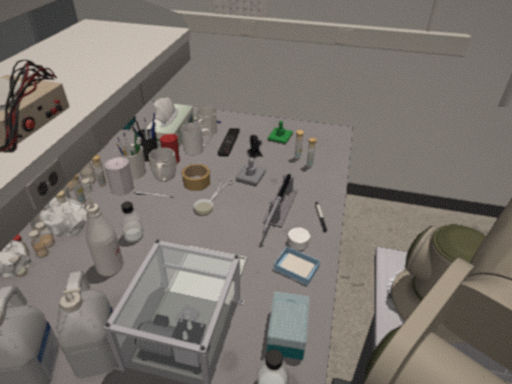

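```bash
python3 - <<'E'
from h import *
a=cv2.imread('pics/top0.png');b=cv2.imread('pics/side0.png')
c=cv2.resize(a[135:255,40:200],None,fx=5,fy=5,interpolation=cv2.INTER_CUBIC)
cv2.imwrite('pics/c1.png',c)
c=cv2.resize(a[140:250,200:330],None,fx=3,fy=3,interpolation=cv2.INTER_CUBIC)
d=cv2.resize(b[235:384,100:250],None,fx=2.67,fy=2.67,interpolation=cv2.INTER_CUBIC)
o=np.zeros((400,800,3),np.uint8);o[:330,:390]=c;o[:398,395:795]=d[:398,:400]
cv2.imwrite('pics/c2.png',o)
E
```

```text
(no output)
```

View pics/c1.png

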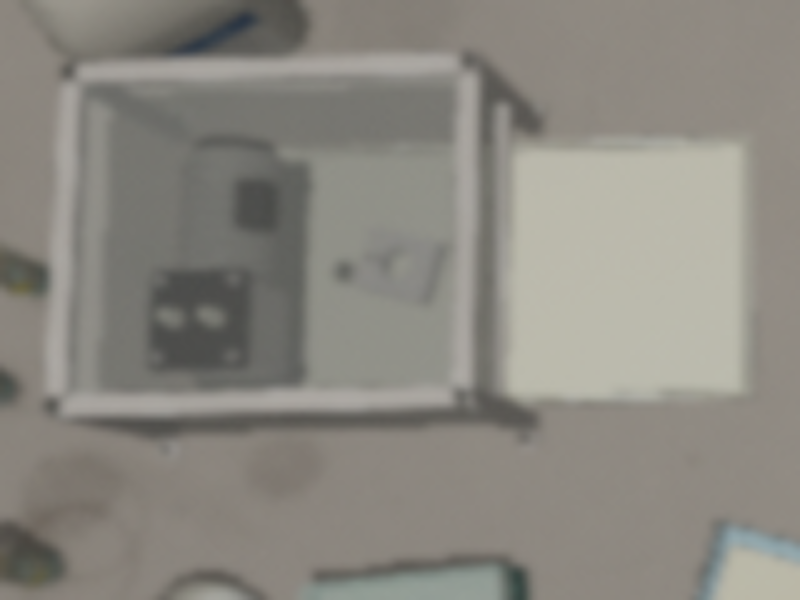

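View pics/c2.png

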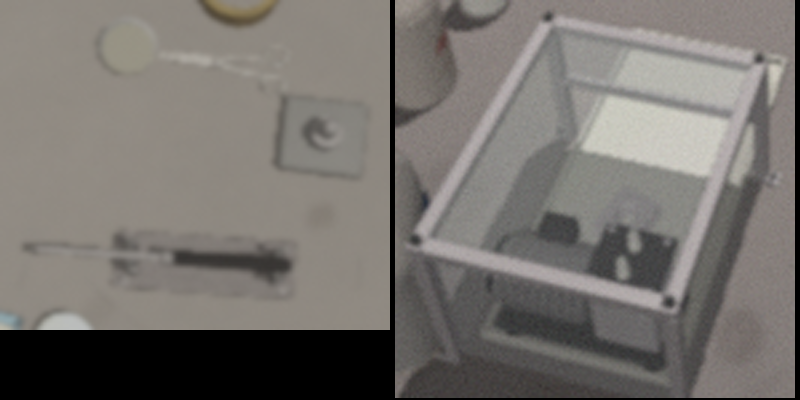

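```bash
python3 - <<'E'
from h import *
def c1(x,y):return 40+(x-2)/5,135+(y-2)/5
def c2(x,y):return 200+(x-1)/3,140+(y-1)/3
P=lambda n,f,x,y,z:print(n,np.round(onz('top0',*f(x,y),z)[:2],4))
P('roofFL',c1,468,60,.162);P('roofFR',c1,462,398,.162);P('roofBL',c1,68,70,.162);P('roofBR',c1,53,405,.162)
P('tray lip L',c1,749,138,.011);P('tray lip R',c1,747,396,.011)
P('tray atpanel',c1,508,142,.011);P('tray',c1,505,398,.011)
for n,x,y in(('bore',399,263),('c',368,230),('cFL',447,243),('cFR',432,306),('cBR',357,291)):P(n,c1,x,y,.021)
P('screw',c1,345,270,.012)
P('rod hook',c2,24,247,.062);P('shank/handle',c2,173,257,.062);P('handle end',c2,293,264,.070)
P('post',c2,325,131,.0755)
for x,y in((281,95),(369,103),(361,180),(277,165)):P('base',c2,x,y,.018)
P('petri',c2,127,47,.016)
for x,y in((115,232),(298,240),(294,298),(111,284)):P('rest',c2,x,y,.008)
E
```

```text
roofFL [0.6779 0.1227]
roofFR [0.4834 0.1227]
roofBL [0.6782 0.3518]
roofBR [0.4856 0.351 ]
tray lip L [ 0.6628 -0.0175]
tray lip R [ 0.4968 -0.0155]
tray atpanel [0.6644 0.137 ]
tray [0.4997 0.1365]
bore [0.5858 0.2021]
c [0.6075 0.2221]
cFL [0.5978 0.172 ]
cFR [0.5578 0.1807]
cBR [0.5687 0.2281]
screw [0.5838 0.2389]
rod hook [ 0.4649 -0.0787]
shank/handle [ 0.4508 -0.228 ]
handle end [ 0.44   -0.3471]
post [ 0.5726 -0.3848]
base [ 0.6225 -0.3483]
base [ 0.6114 -0.4409]
base [ 0.5296 -0.428 ]
base [ 0.5478 -0.3408]
petri [ 0.6796 -0.1866]
rest [ 0.4829 -0.1691]
rest [ 0.4694 -0.3604]
rest [ 0.4092 -0.3535]
rest [ 0.4288 -0.1637]
```

```bash
cat >> h.py <<'E'
from scipy.spatial.transform import Rotation as Ro
def plan(pos,yaw,n,start=None,pitch=0):
    """tool-axis steps (cm, deg) from the present pose to pos with the tool down at yaw (deg)"""
    s=arm.observe(); p=np.array(s['tcp_pos']); R0=Ro.from_euler('xyz',s['orientation'])
    R1=Ro.from_euler('xyz',[np.pi,np.radians(pitch),np.radians(yaw)])
    w=(R0.inv()*R1).as_rotvec()/n; d=(np.array(pos)-p)/n; R=R0; out=[]
    for i in range(n):
        out.append(np.r_[R.inv().apply(d)*100,np.degrees(w)].round(2)+0); R=R*Ro.from_rotvec(w)
    for r in out: print([float(x) for x in r])
    return out
def st():
    s=arm.observe(); print(round(s['clock'],2),'p',np.round(s['tcp_pos'],4),'yaw',np.round(np.degrees(s['orientation']),2),'F',np.round(s['force'],2),'M',np.round(s['moment'],3),'gap',round(s['finger_gap'],4),'g',round(s['grip_force'],1))
E
python3 - <<'E'
from h import *
m=np.array(arm.camera_model('wrist')['camera_from_world']);o=-m[:3,:3].T@m[:3,3]
s=arm.observe();R=Ro.from_euler('xyz',s['orientation']);print(R.inv().apply(o-s['tcp_pos']),R.inv().apply(m[2,:3]))
plan([.4465,-.276,.16],85,21)
E
```

```text
[ 7.10149225e-02 -1.92779639e-05 -1.32070332e-01] [-2.79988326e-01 -2.79719049e-04  9.60003364e-01]
[-2.44, -3.17, 0.44, 0.0, 0.0, 3.62]
[-2.63, -3.01, 0.44, 0.0, 0.0, 3.62]
[-2.82, -2.83, 0.44, 0.0, 0.0, 3.62]
[-2.99, -2.65, 0.44, 0.0, 0.0, 3.62]
[-3.15, -2.46, 0.44, 0.0, 0.0, 3.62]
[-3.3, -2.25, 0.44, 0.0, 0.0, 3.62]
[-3.44, -2.04, 0.44, 0.0, 0.0, 3.62]
[-3.56, -1.82, 0.44, 0.0, 0.0, 3.62]
[-3.67, -1.59, 0.44, 0.0, 0.0, 3.62]
[-3.76, -1.36, 0.44, 0.0, 0.0, 3.62]
[-3.84, -1.12, 0.44, 0.0, 0.0, 3.62]
[-3.9, -0.87, 0.44, 0.0, 0.0, 3.62]
[-3.95, -0.62, 0.44, 0.0, 0.0, 3.62]
[-3.98, -0.37, 0.44, 0.0, 0.0, 3.62]
[-3.99, -0.12, 0.44, 0.0, 0.0, 3.62]
[-3.99, 0.13, 0.44, 0.0, 0.0, 3.62]
[-3.98, 0.38, 0.44, 0.0, 0.0, 3.62]
[-3.95, 0.63, 0.44, 0.0, 0.0, 3.62]
[-3.9, 0.88, 0.44, 0.0, 0.0, 3.62]
[-3.84, 1.12, 0.44, 0.0, 0.0, 3.62]
[-3.76, 1.36, 0.44, 0.0, 0.0, 3.62]
```

```bash
p="python3 -m pendant"
$p '[[-2.4,-3.2,0.3,0,0,3.6],[-2.6,-3.0,0.3,0,0,3.6],[-2.8,-2.8,0.3,0,0,3.6],[-3.0,-2.65,0.3,0,0,3.6],[-3.15,-2.5,0.3,0,0,3.6]]' >/dev/null
$p '[[-3.3,-2.25,0.3,0,0,3.6],[-3.4,-2.0,0.3,0,0,3.6],[-3.6,-1.8,0.3,0,0,3.6],[-3.7,-1.6,0.3,0,0,3.6],[-3.8,-1.4,0.3,0,0,3.6]]' >/dev/null
$p '[[-3.8,-1.1,0.4,0,0,3.6],[-3.9,-0.9,0.4,0,0,3.6],[-4,-0.6,0.4,0,0,3.6],[-4,-0.4,0.4,0,0,3.6],[-4,-0.1,0.4,0,0,3.6]]' >/dev/null
$p '[[-4,0.1,0.4,0,0,3.6],[-4,0.4,0.4,0,0,3.6],[-4,0.6,0.4,0,0,3.6],[-4,0.9,0.4,0,0,3.6],[-4,1.1,0.4,0,0,3.6]]' >/dev/null
$p '[[-4,1.4,0.5,0,0,3.6],[-0.5,0,0.5,0,0,0],[0,0,0,0,0,0]]'
python3 - <<'E'
from h import *
st(); snap('wrist','w1'); st()
for n,P in(('grip',(.4456,-.286,.073)),('hend',(.4404,-.346,.073)),('hf',(.4508,-.226,.073))):print(n,proj('w1',P))
plan([.4456,-.286,.12],85,1)
E
```

```text
clock: 2.07
tcp_pos: [0.4478, -0.2876, 0.1712]
orientation: [-3.14, -0.002, 1.487]
force: [0.4, 1.1, 0.6]
finger_gap: 0.0881
grip_force: 0.0
2.07 p [ 0.4478 -0.2876  0.1712] yaw [-1.7989e+02 -9.0000e-02  8.5200e+01] F [0.36 1.15 0.58] M [-0.058  0.116 -0.031] gap 0.0881 g 0.0
2.12 p [ 0.4476 -0.286   0.1719] yaw [-1.799e+02 -1.000e-01  8.529e+01] F [ 0.08  0.73 -0.01] M [-0.03   0.06  -0.009] gap 0.0884 g 0.0
grip (np.float64(244.86537320481634), np.float64(192.2223320690534))
hend (np.float64(244.9597850017656), np.float64(254.35953701370644))
hf (np.float64(244.75683353223656), np.float64(120.78685368976568))
[-0.02, -0.19, 5.19, -0.1, -0.1, 0.29]
```

View pics/w1.png

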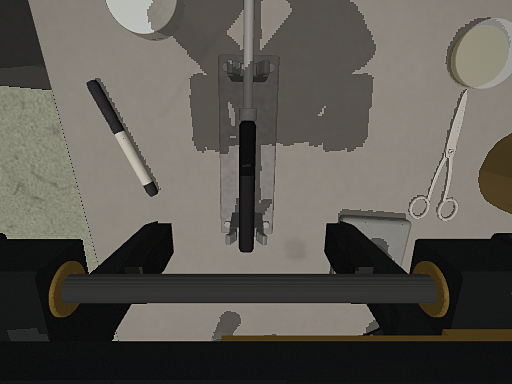

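```bash
p="python3 -m pendant"
$p '[[0,0,3,0,0,0],[0,-0.1,3,0,0,0],[0,0,3,0,0,0],[0,0,1.5,0,0,0],[0,0,1,0,0,0]]' 120 >/dev/null
$p '[[0,0,0,0,0,0]]'
$p '[[0,0,0,0,0,0],[0,0,0,0,0,0],[0,0,0,0,0,0],[0,0,0,0,0,0],[0,0,0,0,0,0]]' 255 60
$p '[[0,0,0,0,0,0],[0,0,0,0,0,0],[0,0,0,0,0,0],[0,0,0,0,0,0]]'
python3 -c "
from h import *
st()"
```

```text
clock: 2.62
tcp_pos: [0.4466, -0.2843, 0.0569]
orientation: [-3.139, -0.002, 1.491]
force: [0.6, -0.4, -0.3]
finger_gap: 0.0501
grip_force: 0.0
clock: 3.03
tcp_pos: [0.4473, -0.286, 0.0585]
orientation: [3.141, 0.001, 1.489]
force: [-0.6, 0.9, 0.3]
finger_gap: 0.0167
grip_force: 0.2
clock: 3.37
tcp_pos: [0.4472, -0.286, 0.0583]
orientation: [3.141, 0.0, 1.489]
force: [-0.1, 0.6, 6.1]
finger_gap: 0.0134
grip_force: 60.0
3.37 p [ 0.4472 -0.286   0.0583] yaw [1.7997e+02 3.0000e-02 8.5330e+01] F [-0.05  0.56  6.14] M [0.078 0.226 0.005] gap 0.0134 g 60.0
```

```bash
p="python3 -m pendant"
$p '[[0,0,-0.5,0,0,0],[0,0,-1.5,0,0,0],[0,0,-2,0,0,0],[0,0,-2,0,0,0],[0,0,0,0,0,-4.7]]' 
$p '[[1.2,1.0,0,0,0,0],[2.2,1.7,0,0,0,0],[2.5,1.8,0,0,0,0],[2.5,1.8,0,0,0,0],[2.5,1.8,0,0,0,0]]' >/dev/null
$p '[[2.5,1.8,0,0,0,0],[2.2,1.6,0,0,0,0],[1.8,1.4,0,0,0,0],[1.2,1.0,0,0,0,0],[0,0,0,0,0,0]]'
python3 - <<'E'
from h import *
a=snap('top','t2');st();b=snap('side','s2');c=snap('wrist','w2')
s=arm.observe();R=Ro.from_euler('xyz',s['orientation'])
for x in (.06,.2):print(x,[np.round(proj(f,s['tcp_pos']+R.apply([x,0,-.0037])),1) for f in('t2','s2','w2')])
g=s['tcp_pos']+R.apply([.2,0,-.0037+.04]);print('tip',g,[np.round(proj(f,g),1) for f in('t2','s2','w2')])
plan([.586,-.09,.0663],90,1)
u,v=map(int,proj('s2',g));r=lambda im,u,v:cv2.resize(im[max(v-50,0):max(v-50,0)+100,u-65:u+65],(520,400),interpolation=cv2.INTER_CUBIC)
u2,v2=map(int,proj('t2',g))
o=np.hstack([r(b,u,v)[:,60:460],r(a,u2,v2)[:,60:460]]);cv2.imwrite('pics/c3.png',o);print('crop org',u-65+15,v-50,u2-65+15,v2-50)
E
```

```text
clock: 3.78
tcp_pos: [0.4481, -0.2868, 0.1212]
orientation: [3.138, 0.004, 1.571]
force: [-0.1, -0.0, -1.3]
finger_gap: 0.013
grip_force: 60.0
clock: 4.62
tcp_pos: [0.5871, -0.0975, 0.1176]
orientation: [3.141, -0.0, 1.574]
force: [0.2, 0.2, -0.1]
finger_gap: 0.0135
grip_force: 60.0
4.67 p [ 0.5862 -0.0988  0.1176] yaw [-1.7997e+02 -1.0000e-02  9.0160e+01] F [-0.89 -0.47 -2.4 ] M [-0.194  0.079  0.049] gap 0.0135 g 60.0
0.06 [array([192.1, 179.4]), array([217., 215.]), array([246. , 135.5])]
0.2 [array([144.2, 180.7]), array([199.2, 253. ]), array([ 245.1, -315.3])]
tip [0.58538225 0.09976071 0.08138468] [array([147.4, 183.1]), array([200.4, 264.1]), array([ 246.1, -186.2])]
[1.02, 0.05, 5.14, -0.05, 0.0, 0.03]
crop org 150 214 97 133
```

View pics/c3.png

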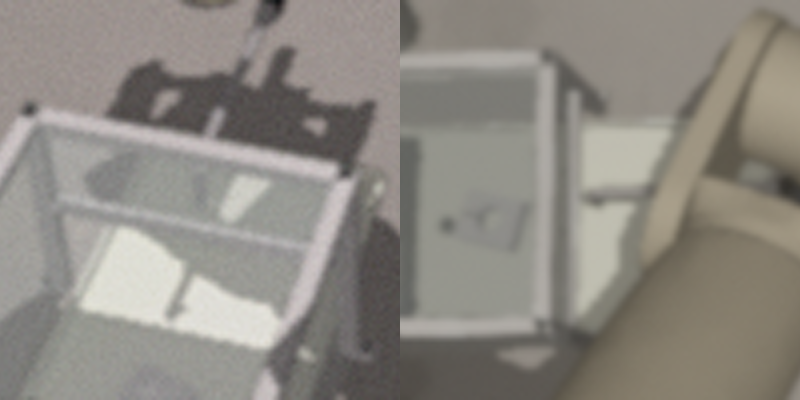

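```bash
p="python3 -m pendant"
$p '[[0,0,1.5,0,0,0],[0,0,2,0,0,0],[0,0,1.2,0,0,0],[0,0,0.4,0,0,0],[0,0,0,0,0,0]]' 
$p '[[1,0,0,0,0,0],[2,0,0,0,0,0],[2,0,0,0,0,0],[1,0,0,0,0,0],[0,0,0,0,0,0]]' 
$p '[[1,0,0,0,0,0],[1,0,0,0,0,0],[1,0,0,0,0,0],[1,0,0,0,0,0],[0,0,0,0,0,0]]' 
python3 - <<'E'
from h import *
b=snap('side','s3');a=snap('top','t3');st()
s=arm.observe();R=Ro.from_euler('xyz',s['orientation'])
g=s['tcp_pos']+R.apply([.2,0,-.0037+.04]);h=s['tcp_pos']+R.apply([.204,0,-.0037]);print('tip',g,'tip,shankend,bore',[[np.round(proj(f,q),1).tolist() for f in('t3','s3')] for q in(g,h,(.5858,.2021,.021))])
r=lambda im,u,v:cv2.resize(im[v-32:v+32,u-32:u+32],(400,400),interpolation=cv2.INTER_CUBIC)
u,v=map(int,proj('s3',g));u2,v2=map(int,proj('t3',g))
cv2.imwrite('pics/c4.png',np.hstack([r(b,u,v),r(a,u2,v2)]));print(u-32,v-32,u2-32,v2-32)
E
```

```text
clock: 5.18
tcp_pos: [0.5852, -0.1006, 0.0661]
orientation: [-3.14, -0.001, 1.57]
force: [0.0, -0.0, -1.8]
finger_gap: 0.0132
grip_force: 60.0
clock: 5.6
tcp_pos: [0.5861, -0.0378, 0.0678]
orientation: [3.14, 0.0, 1.574]
force: [0.2, 0.7, -0.9]
finger_gap: 0.0135
grip_force: 60.0
clock: 6.02
tcp_pos: [0.5858, 0.002, 0.0669]
orientation: [-3.141, -0.0, 1.573]
force: [0.7, 0.7, -0.9]
finger_gap: 0.0133
grip_force: 60.0
6.12 p [5.86e-01 5.00e-04 6.69e-02] yaw [-1.800e+02  1.000e-02  9.008e+01] F [ 0.3  -0.84 -1.27] M [-0.113  0.073  0.028] gap 0.0132 g 60.0
tip [0.58569159 0.20049237 0.03052801] tip,shankend,bore [[[119.0, 186.7], [187.3, 310.3]], [[113.8, 184.5], [185.2, 301.3]], [[119.4, 187.2], [187.4, 313.2]]]
155 278 86 154
```

View pics/c4.png

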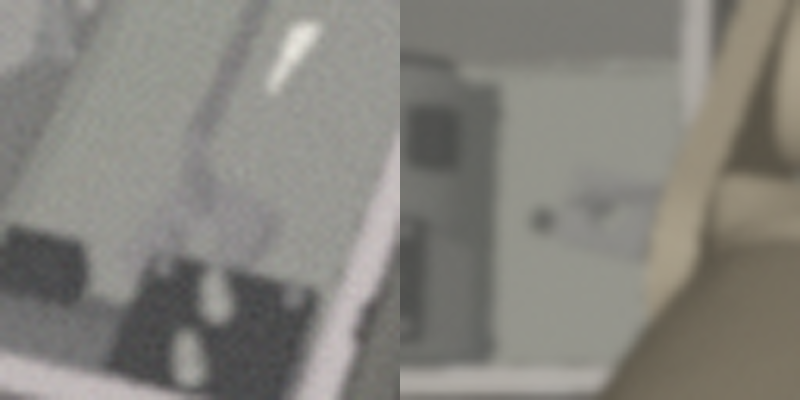

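```bash
p="python3 -m pendant"
$p '[[0,0,0.4,0,0,0],[0,0,0.4,0,0,0],[0,0,0.2,0,0,0],[0,0,0,0,0,0]]' 
$p '[[0,0,0.3,0,0,0],[0,0,0.2,0,0,0],[0,0,0,0,0,0]]' 
$p '[[0,0,0.4,0,0,0],[0,0,0.2,0,0,0],[0,0,0,0,0,0],[0,0,0,0,0,0]]' 
python3 -c "
from h import *
st()"
```

```text
clock: 6.45
tcp_pos: [0.5856, -0.0001, 0.0561]
orientation: [-3.14, -0.0, 1.571]
force: [-0.7, -0.4, -1.4]
finger_gap: 0.0136
grip_force: 60.0
clock: 6.7
tcp_pos: [0.5858, 0.0001, 0.0514]
orientation: [-3.141, -0.0, 1.571]
force: [0.9, -0.4, -1.1]
finger_gap: 0.0135
grip_force: 60.0
clock: 7.03
tcp_pos: [0.5859, 0.0002, 0.0457]
orientation: [-3.141, -0.0, 1.571]
force: [0.4, 0.4, -1.7]
finger_gap: 0.0129
grip_force: 60.0
7.03 p [5.859e-01 2.000e-04 4.570e-02] yaw [-179.98   -0.     90.03] F [ 0.43  0.36 -1.66] M [-0.127  0.066 -0.002] gap 0.0129 g 60.0
```

```bash
p="python3 -m pendant"
$p '[[-0.4,0,0,0,0,0],[-0.5,0,0,0,0,0],[-0.8,0,0,0,0,0],[-1,0,0,0,0,0],[-1,0,0,0,0,0]]' 
$p '[[-1,0,0,0,0,0],[-1.2,0,0,0,0,0],[-1.2,0,0,0,0,0],[-1.2,0,0,0,0,0],[-1.2,0,0,0,0,0]]' 
$p '[[-1.2,0,0,0,0,0],[-1.2,0,0,0,0,0],[-1.2,0,0,0,0,0],[-1,0,0,0,0,0],[-0.8,0,0,0,0,0]]' 
$p '[[-0.6,0,0,0,0,0],[-0.4,0,0,0,0,0],[0,0,0,0,0,0]]' 
python3 -c "
from h import *
st()"
```

```text
clock: 7.45
tcp_pos: [0.586, -0.038, 0.0459]
orientation: [3.141, 0.0, 1.571]
force: [-0.0, 0.6, -0.7]
finger_gap: 0.0134
grip_force: 60.0
clock: 7.87
tcp_pos: [0.586, -0.0963, 0.0459]
orientation: [3.142, 0.0, 1.571]
force: [-0.1, 0.0, -0.6]
finger_gap: 0.0136
grip_force: 60.0
clock: 8.28
tcp_pos: [0.586, -0.1501, 0.0458]
orientation: [3.142, 0.0, 1.571]
force: [0.4, 1.4, -0.9]
finger_gap: 0.0134
grip_force: 60.0
clock: 8.53
tcp_pos: [0.5861, -0.1595, 0.0458]
orientation: [3.141, 0.0, 1.571]
force: [0.7, 0.5, -0.6]
finger_gap: 0.0133
grip_force: 60.0
8.53 p [ 0.5861 -0.1595  0.0458] yaw [1.7999e+02 1.0000e-02 9.0000e+01] F [ 0.66  0.51 -0.63] M [-0.161  0.091  0.006] gap 0.0133 g 60.0
```

```bash
p="python3 -m pendant"
$p '[[-0.3,0,0,0,0,0],[-0.3,0,0,0,0,0],[-0.3,0,0,0,0,0],[-0.2,0,0,0,0,0],[-0.2,0,0,0,0,0]]' |egrep 'tcp|force'
$p '[[-0.2,0,0,0,0,0],[-0.2,0,0,0,0,0],[0,0,0,0,0,0]]' |egrep 'tcp|force'
python3 - <<'E'
from h import *
st(); a=snap('top','t4');b=snap('side','s4')
E
```

```text
tcp_pos: [0.5861, -0.1719, 0.0459]
force: [0.3, 0.9, -0.7]
grip_force: 60.0
tcp_pos: [0.5861, -0.1762, 0.0459]
force: [-0.4, 0.8, -1.4]
grip_force: 60.0
9.2 p [ 0.5861 -0.1762  0.0459] yaw [1.7999e+02 1.0000e-02 9.0020e+01] F [-0.39  0.81 -1.4 ] M [-0.149  0.021  0.075] gap 0.0135 g 60.0
```

```bash
p="python3 -m pendant"
$p '[[-0.1,0,0,0,0,0],[-0.1,0,0,0,0,0],[0,0,0,0,0,0]]' |egrep 'tcp|force: \['
$p '[[-0.1,0,0,0,0,0],[-0.1,0,0,0,0,0],[0,0,0,0,0,0]]' |egrep 'tcp|force: \['
python3 - <<'E'
from h import *
st()
r=lambda im,P,f:(lambda u,v:cv2.resize(im[v-40:v+40,u-40:u+40],(400,400),interpolation=cv2.INTER_CUBIC))(*map(int,proj(f,P)))
cv2.imwrite('pics/c5.png',np.hstack([r(cv2.imread('pics/t4.png'),(.586,.0,.02),'t4'),r(cv2.imread('pics/s4.png'),(.586,.0,.02),'s4')]))
E
```

```text
tcp_pos: [0.586, -0.1779, 0.0458]
force: [-0.0, 0.1, -0.3]
tcp_pos: [0.5861, -0.18, 0.0459]
force: [-0.0, 0.5, -0.8]
9.8 p [ 0.5861 -0.18    0.0459] yaw [1.800e+02 1.000e-02 9.003e+01] F [-0.05  0.52 -0.81] M [-0.123  0.067 -0.027] gap 0.013 g 60.0
```

View pics/c5.png

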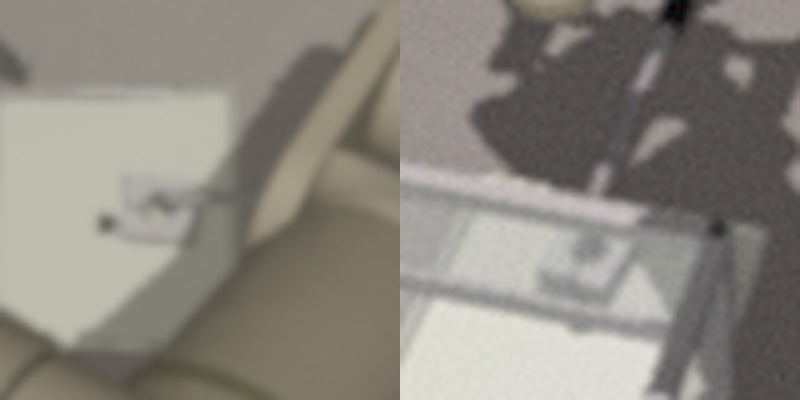

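```bash
p="python3 -m pendant"
$p '[[-0.2,0,0,0,0,0],[-0.2,0,0,0,0,0],[-0.15,0,0,0,0,0],[-0.1,0,0,0,0,0],[-0.1,0,0,0,0,0]]' |egrep 'tcp|force: \['
$p '[[-0.1,0,0,0,0,0],[-0.1,0,0,0,0,0],[0,0,0,0,0,0]]' |egrep 'tcp|force: \['
$p '[[-0.1,0,0,0,0,0],[-0.05,0,0,0,0,0],[0,0,0,0,0,0]]' |egrep 'tcp|force: \['
```

```text
tcp_pos: [0.586, -0.1875, 0.0459]
force: [-0.3, 0.5, -1.5]
tcp_pos: [0.5861, -0.1895, 0.0459]
force: [-0.3, 0.1, -1.0]
tcp_pos: [0.5861, -0.1909, 0.0459]
force: [-0.8, 1.0, -1.2]
```

```bash
p="python3 -m pendant"
$p '[[-0.1,0,0,0,0,0],[-0.05,0,0,0,0,0],[0,0,0,0,0,0]]' |egrep 'tcp|force: \['
```

```text
tcp_pos: [0.5861, -0.1924, 0.0459]
force: [0.2, 0.1, -1.2]
```

```bash
cat > ok.py <<'E'
import sys
from h import *
lim=float(sys.argv[1]); s=arm.observe(); print(round(s['clock'],2),np.round(s['tcp_pos'],4),np.round(s['force'],1)); sys.exit(s['force'][1]>lim)
E
p="python3 -m pendant"; k="python3 ok.py 2.5"
$p '[[-0.05,0,0,0,0,0],[0,0,0,0,0,0]]' >/dev/null && $k && $p '[[-0.05,0,0,0,0,0],[0,0,0,0,0,0]]' >/dev/null && $k && $p '[[-0.05,0,0,0,0,0],[0,0,0,0,0,0]]' >/dev/null && $k && $p '[[-0.05,0,0,0,0,0],[0,0,0,0,0,0]]' >/dev/null && $k && $p '[[-0.05,0,0,0,0,0],[0,0,0,0,0,0]]' >/dev/null && $k && $p '[[-0.05,0,0,0,0,0],[0,0,0,0,0,0]]' >/dev/null && $k && $p '[[-0.05,0,0,0,0,0],[0,0,0,0,0,0]]' >/dev/null && $k && $p '[[-0.05,0,0,0,0,0],[0,0,0,0,0,0]]' >/dev/null && $k
```

```text
11.13 [ 0.5861 -0.1928  0.0459] [ 0.2  0.5 -1.8]False
```

```bash
sed -i "s/sys.exit(.*)/sys.exit(int(s['force'][1]>lim))/" ok.py
p="python3 -m pendant"; k="python3 ok.py 2.5"
$p '[[-0.05,0,0,0,0,0],[0,0,0,0,0,0]]' >/dev/null && $k && $p '[[-0.05,0,0,0,0,0],[0,0,0,0,0,0]]' >/dev/null && $k && $p '[[-0.05,0,0,0,0,0],[0,0,0,0,0,0]]' >/dev/null && $k && $p '[[-0.05,0,0,0,0,0],[0,0,0,0,0,0]]' >/dev/null && $k && $p '[[-0.05,0,0,0,0,0],[0,0,0,0,0,0]]' >/dev/null && $k && $p '[[-0.05,0,0,0,0,0],[0,0,0,0,0,0]]' >/dev/null && $k && $p '[[-0.05,0,0,0,0,0],[0,0,0,0,0,0]]' >/dev/null && $k && $p '[[-0.05,0,0,0,0,0],[0,0,0,0,0,0]]' >/dev/null && $k && $p '[[-0.05,0,0,0,0,0],[0,0,0,0,0,0]]' >/dev/null && $k && $p '[[-0.05,0,0,0,0,0],[0,0,0,0,0,0]]' >/dev/null && $k
```

```text
11.3 [ 0.5861 -0.1934  0.0459] [-0.3  0.9 -1.6]
11.47 [ 0.5861 -0.1939  0.0459] [-0.3  0.8 -1.8]
11.63 [ 0.586  -0.1943  0.0458] [-0.3  0.6 -1. ]
11.8 [ 0.586  -0.1948  0.0458] [ 0.5  0.6 -2. ]
11.97 [ 0.586  -0.1953  0.0458] [ 0.1 -0.2 -2. ]
12.13 [ 0.5861 -0.1959  0.0459] [-0.3  0.8 -0.7]
12.3 [ 0.586  -0.1963  0.0458] [-0.2  1.6 -1.4]
12.47 [ 0.5859 -0.1965  0.0457] [-0.8  3.  -1.9]
```

```bash
p="python3 -m pendant"; k="python3 ok.py 6"
$p '[[0,0,0,0,0,0]]' >/dev/null; $k && $p '[[-0.03,0,0,0,0,0],[0,0,0,0,0,0]]' >/dev/null && $k && $p '[[-0.03,0,0,0,0,0],[0,0,0,0,0,0]]' >/dev/null && $k && $p '[[-0.03,0,0,0,0,0],[0,0,0,0,0,0]]' >/dev/null && $k && $p '[[-0.03,0,0,0,0,0],[0,0,0,0,0,0]]' >/dev/null && $k
```

```text
12.55 [ 0.586  -0.1965  0.0457] [-0.   2.4 -1.4]
12.72 [ 0.586  -0.1968  0.0458] [-0.9  4.2 -1.5]
12.88 [ 0.586  -0.197   0.0457] [ 0.3  4.4 -1.9]
13.05 [ 0.5859 -0.1972  0.0457] [-1.   5.1 -1.7]
13.22 [ 0.5859 -0.1974  0.0457] [-0.3  5.8 -1.1]
```

```bash
p="python3 -m pendant"; k="python3 ok.py 7.6"
$p '[[-0.03,0,0,0,0,0],[0,0,0,0,0,0]]' >/dev/null && $k && $p '[[-0.03,0,0,0,0,0],[0,0,0,0,0,0]]' >/dev/null && $k && $p '[[-0.02,0,0,0,0,0],[0,0,0,0,0,0]]' >/dev/null && $k && $p '[[-0.02,0,0,0,0,0],[0,0,0,0,0,0]]' >/dev/null && $k
python3 -c "
from h import *
st()"
```

```text
13.38 [ 0.5859 -0.1977  0.0457] [-0.6  5.7 -1.5]
13.55 [ 0.5859 -0.1979  0.0457] [ 0.2  6.2 -0.7]
13.72 [ 0.5859 -0.1981  0.0457] [ 0.1  6.5 -1.5]
13.88 [ 0.5859 -0.1983  0.0458] [-0.1  7.  -1.1]
13.88 p [ 0.5859 -0.1983  0.0458] yaw [-1.7997e+02 -9.0000e-02  9.0030e+01] F [-0.07  7.   -1.12] M [1.136 0.073 0.018] gap 0.0132 g 60.0
```

```bash
p="python3 -m pendant"; k="python3 ok.py 20"
$p '[[-0.02,0,0,0,0,0],[0,0,0,0,0,0]]' >/dev/null; $k;  $p '[[-0.02,0,0,0,0,0],[0,0,0,0,0,0],[0,0,0,0,0,0]]' >/dev/null; $k
$p '[[0,0,0,0,0,0],[0,0,0,0,0,0],[0,0,0,0,0,0],[0,0,0,0,0,0]]'>/dev/null; $k
python3 - <<'E'
from h import *
st(); ims=[snap('top','t5'+str(i)) for i in range(4)]; st()
im=np.mean(ims,0).astype(np.uint8)
r=lambda im,P,f:(lambda u,v:cv2.resize(im[v-22:v+22,u-22:u+22],(440,440),interpolation=cv2.INTER_CUBIC))(*map(int,proj(f,P)))
cv2.imwrite('pics/c6.png',r(im,(.586,.0,.02),'t50')); print(proj('t50',(.586,0,.02)))
E
```

```text
14.05 [ 0.5859 -0.1984  0.0457] [-0.   7.3 -0.4]
14.3 [ 0.5859 -0.1986  0.0458] [ 0.2  6.8 -0.2]
14.63 [ 0.5859 -0.1986  0.0458] [-0.   6.6 -0.3]
14.63 p [ 0.5859 -0.1986  0.0458] yaw [-1.7997e+02 -9.0000e-02  9.0030e+01] F [-0.04  6.56 -0.3 ] M [1.163 0.123 0.089] gap 0.0131 g 60.0
14.83 p [ 0.5859 -0.1986  0.0458] yaw [-1.7997e+02 -9.0000e-02  9.0030e+01] F [-0.43  7.15 -0.88] M [1.126 0.07  0.019] gap 0.0134 g 60.0
(np.float64(183.57144311340988), np.float64(185.48746849351656))
```

View pics/c6.png

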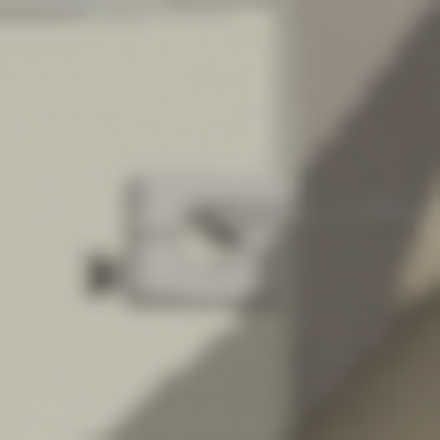

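```bash
p="python3 -m pendant"; k="python3 ok.py 20"
$p '[[-0.03,0,0,0,0,0],[0,0,0,0,0,0]]' >/dev/null; $k;  $p '[[-0.03,0,0,0,0,0],[0,0,0,0,0,0]]' >/dev/null; $k
$p '[[0,0,0,0,0,0],[0,0,0,0,0,0]]'>/dev/null; $k; $p '[[0,0,0,0,0,0]]'>/dev/null; $k
```

```text
15.0 [ 0.5859 -0.199   0.0458] [-0.7  6.4 -0.6]
15.17 [ 0.586  -0.1993  0.0459] [ 1.1  6.8 -0.3]
15.33 [ 0.586  -0.1993  0.0459] [-0.4  6.5 -0.3]
15.42 [ 0.586  -0.1993  0.0459] [-0.9  6.4 -0.4]
```

```bash
p="python3 -m pendant"
$p '[[0.3,0,0,0,0,0],[0.4,0,0,0,0,0],[0.1,0,0,0,0,0],[0,0,0,0,0,0]]' |egrep 'tcp|force: \['
$p '[[0,0,-0.6,0,0,0],[0,0,-1.2,0,0,0],[0,0,-2,0,0,0],[0,0,-2,0,0,0],[0,0,-1.7,0,0,0]]' |egrep 'tcp|force: \['
$p '[[-1.0,-1.4,0,0,0,0.7],[-2,-3,0,0,0,1],[-2.2,-3.2,0,0,0,1],[-2,-3,0,0,0,1],[-1.5,-2.2,0,0,0,1]]' |egrep 'tcp|force: \['
$p '[[0,0,0,0,0,0],[0,0,0,0,0,0]]' |egrep 'tcp|force: \['
python3 - <<'E'
from h import *
st(); plan([.4472,-.286,.09],85.3,1)
E
```

```text
tcp_pos: [0.5863, -0.1922, 0.0461]
force: [-0.4, -0.3, -1.6]
tcp_pos: [0.5863, -0.1925, 0.1227]
force: [0.1, 0.5, -0.6]
tcp_pos: [0.4533, -0.2763, 0.1215]
force: [-0.2, -0.7, -0.9]
tcp_pos: [0.4548, -0.276, 0.1216]
force: [0.2, 1.1, -1.0]
16.75 p [ 0.4548 -0.276   0.1216] yaw [1.7995e+02 5.0000e-02 8.5190e+01] F [ 0.16  1.14 -0.98] M [-0.11   0.103  0.041] gap 0.0132 g 60.0
[-1.06, -0.68, 3.16, 0.05, 0.05, -0.11]
```

```bash
p="python3 -m pendant"; k="python3 ok.py 20"
$p '[[-1.06,-0.68,0,0,0,0],[0,0,0.5,0,0,0],[0,0,1.5,0,0,0],[0,0,1.5,0,0,0],[0,0,1.5,0,0,0]]' >/dev/null; $k
$p '[[0,0,0.6,0,0,0],[0,0,0.3,0,0,0],[0,0,0,0,0,0]]' >/dev/null; $k;$p '[[0,0,0.2,0,0,0],[0,0,0,0,0,0]]' >/dev/null; $k; $p '[[0,0,0.15,0,0,0],[0,0,0,0,0,0]]' >/dev/null; $k
python3 -c "
from h import *
st()"
```

```text
17.17 [ 0.4483 -0.2847  0.07  ] [ 0.2 -0.6 -2.2]
17.42 [ 0.4479 -0.2846  0.0614] [-0.5  0.4 -2. ]
17.58 [ 0.4479 -0.285   0.0602] [-1.2  0.3 -1.2]
17.75 [ 0.4479 -0.285   0.0586] [-0.9  0.7 -1.8]
17.75 p [ 0.4479 -0.285   0.0586] yaw [1.7996e+02 3.0000e-02 8.5330e+01] F [-0.89  0.68 -1.85] M [-0.147  0.106 -0.14 ] gap 0.0133 g 60.0
```

```bash
p="python3 -m pendant"; k="python3 ok.py 20"
$p '[[0,0,0.1,0,0,0],[0,0,0,0,0,0]]' >/dev/null; $k
$p '[[0,0,0,0,0,0],[0,0,0,0,0,0],[0,0,0,0,0,0],[0,0,0,0,0,0]]' 140 >/dev/null; $k
$p '[[-0.9,0,0.2,0,0,0],[-0.9,0,0.3,0,0,0],[-0.9,0,0.3,0,0,0],[0,0,0,0,0,0],[0,0,0,0,0,0]]' >/dev/null; $k
$p '[[0,0,0,0,0,0],[0,0,0,0,0,0],[0,0,0,0,0,0],[0,0,0,0,0,0],[0,0,0,0,0,0]]' 255 60 >/dev/null; $k
$p '[[0,0,0,0,0,0],[0,0,0,0,0,0]]' >/dev/null
python3 -c "
from h import *
st()"
```

```text
17.92 [ 0.4479 -0.2851  0.0583] [-2.8  1.5  7.6]
18.25 [ 0.4478 -0.2849  0.0574] [ 0.5 -0.4 -0.4]
18.67 [ 0.4453 -0.3125  0.0489] [ 0.2  0.2 -0.1]
19.08 [ 0.4457 -0.3116  0.0495] [-0.6  0.1  1.2]
19.25 p [ 0.4457 -0.3116  0.0495] yaw [ 1.7999e+02 -1.0000e-02  8.5340e+01] F [0.35 0.84 1.61] M [ 0.069  0.039 -0.006] gap 0.0122 g 60.0
```

```bash
p="python3 -m pendant"; k="python3 ok.py 20"
$p '[[0,0,-0.5,0,0,0],[0,0,-1.5,0,0,0],[0,0,-2,0,0,0],[0,0,-2,0,0,0],[0,0,0,0,0,-4.7]]' >/dev/null; $k
$p '[[0.9,1.4,0,0,0,0],[1.8,2.7,0,0,0,0],[2.1,3.2,0,0,0,0],[1.9,2.9,0,0,0,0],[1.5,2.3,0,0,0,0]]' >/dev/null; $k
$p '[[1.0,1.5,0,0,0,0],[0,0,0,0,-1.5,0],[0,0,0,0,0,0]]' >/dev/null; $k
python3 - <<'E'
from h import *
st(); plan([.586,-.219,.07],90,1)
E
```

```text
19.67 [ 0.4466 -0.3129  0.113 ] [ 0.1 -0.5 -0.8]
20.08 [ 0.5722 -0.2282  0.1096] [-0.6 -0.8 -0.8]
20.33 [ 0.5855 -0.2189  0.1092] [ 0.1 -0.5 -1.9]
20.33 p [ 0.5855 -0.2189  0.1092] yaw [-179.95    1.59   90.15] F [ 0.15 -0.48 -1.89] M [-0.145  0.068 -0.014] gap 0.0127 g 60.0
[0.1, 0.05, 3.92, -0.05, 1.59, 0.15]
```

```bash
cat > okz.py <<'E'
import sys
from h import *
s=arm.observe(); print(round(s['clock'],2),np.round(s['tcp_pos'],4),np.round(s['force'],1)); sys.exit(int(s['force'][2]>1.2))
E
p="python3 -m pendant"; k="python3 okz.py"
$p '[[0,0,1,0,0,0],[0,0,1.5,0,0,0],[0,0,1.2,0,0,0],[0,0,0.6,0,0,0],[0,0,0,0,0,0]]' >/dev/null; $k && $p '[[0,0,0.4,0,0,0],[0,0,0.3,0,0,0],[0,0,0,0,0,0]]' >/dev/null && $k && $p '[[0,0,0.3,0,0,0],[0,0,0.3,0,0,0],[0,0,0,0,0,0]]' >/dev/null && $k && $p '[[0,0,0.3,0,0,0],[0,0,0.3,0,0,0],[0,0,0,0,0,0]]' >/dev/null && $k && $p '[[0,0,0.3,0,0,0],[0,0,0,0,0,0]]' >/dev/null && $k
```

```text
20.75 [ 0.5841 -0.2213  0.0647] [-0.1  0.4 -1.7]
21.0 [ 0.5853 -0.2212  0.0592] [-0.4  0.8 -2.1]
21.25 [ 0.5853 -0.2211  0.0529] [ 0.  -0.1 -1.3]
21.5 [ 0.5853 -0.2212  0.0467] [-0.9 -0.3 -1.6]
21.67 [ 0.5853 -0.2213  0.0439] [-0.1 -0.6 -1.9]
```

```bash
p="python3 -m pendant"; k="python3 ok.py 6.5"
$p '[[0,0,0.2,0,0,0],[0,0,0,0,0,0]]' >/dev/null; $k
$p '[[-0.05,0,0,0,0,0],[0,0,0,0,0,0]]' >/dev/null && $k && $p '[[-0.05,0,0,0,0,0],[0,0,0,0,0,0]]' >/dev/null && $k && $p '[[-0.05,0,0,0,0,0],[0,0,0,0,0,0]]' >/dev/null && $k && $p '[[-0.05,0,0,0,0,0],[0,0,0,0,0,0]]' >/dev/null && $k&& $p '[[-0.05,0,0,0,0,0],[0,0,0,0,0,0]]' >/dev/null && $k&& $p '[[-0.05,0,0,0,0,0],[0,0,0,0,0,0]]' >/dev/null && $k&& $p '[[-0.05,0,0,0,0,0],[0,0,0,0,0,0]]' >/dev/null && $k&& $p '[[-0.05,0,0,0,0,0],[0,0,0,0,0,0]]' >/dev/null && $k
```

```text
21.83 [ 0.5854 -0.2214  0.0421] [-0.6  0.1 -1.2]
22.0 [ 0.5855 -0.2218  0.0424] [-0.2  0.8 -2.2]
22.17 [ 0.5854 -0.222   0.0423] [-0.1  3.2 -1.7]
22.33 [ 0.5853 -0.2221  0.0421] [-0.7  5.7 -2.2]
22.5 [ 0.5852 -0.2222  0.042 ] [ 0.6  7.7 -3. ]
```

```bash
p="python3 -m pendant"; k="python3 ok.py 20"
$p '[[0,0,0,0,0,0],[0,0,0,0,0,0],[0,0,0,0,0,0]]' >/dev/null; $k;$p '[[-0.01,0,0,0,0,0],[0,0,0,0,0,0],[0,0,0,0,0,0]]' >/dev/null; $k;$p '[[0,0,0,0,0,0],[0,0,0,0,0,0],[0,0,0,0,0,0]]' >/dev/null; $k; $p '[[0,0,0,0,0,0]]' >/dev/null; $k; $p '[[0,0,0,0,0,0]]' >/dev/null; $k
```

```text
22.75 [ 0.5852 -0.2222  0.042 ] [ 0.5  7.5 -2.5]
23.0 [ 0.5852 -0.2222  0.042 ] [ 0.8  7.1 -3.2]
23.25 [ 0.5852 -0.2222  0.042 ] [ 0.   6.8 -2.9]
23.33 [ 0.5852 -0.2222  0.042 ] [ 1.   7.2 -3.3]
23.42 [ 0.5852 -0.2222  0.042 ] [ 0.4  7.6 -2.9]
```

```bash
p="python3 -m pendant"; k="python3 ok.py 20"
$p '[[-0.02,0,0,0,0,0],[0,0,0,0,0,0],[0,0,0,0,0,0]]' >/dev/null; $k;$p '[[0,0,0,0,0,0],[0,0,0,0,0,0],[0,0,0,0,0,0]]' >/dev/null; $k; $p '[[-0.01,0,0,0,0,0],[0,0,0,0,0,0],[0,0,0,0,0,0],[0,0,0,0,0,0]]' >/dev/null; $k; $p '[[0,0,0,0,0,0],[0,0,0,0,0,0],[0,0,0,0,0,0],[0,0,0,0,0,0]]' >/dev/null; $k
```

```text
23.67 [ 0.5851 -0.2223  0.0419] [ 0.2  7.4 -2.3]
23.92 [ 0.5851 -0.2223  0.0419] [-0.4  7.9 -3. ]
24.25 [ 0.5851 -0.2223  0.0419] [-0.9  8.7 -2.9]
24.58 [ 0.5851 -0.2223  0.0419] [ 0.5  8.9 -1.7]
```

```bash
p="python3 -m pendant"; k="python3 ok.py 20"
$p '[[0.2,0,0,0,0,0],[0.3,0,0,0,0,0],[0.1,0,0,0,0,0],[0,0,0,0,0,0]]' >/dev/null; $k
$p '[[0,0,-0.6,0,0,0],[0,0,-1.2,0,0,0],[0,0,-2,0,0,0],[0,0,-2,0,0,0],[0,0,-1.2,0,1.55,0]]' >/dev/null; $k
$p '[[-0.9,-1.4,0,0,0,0.7],[-1.7,-2.8,0,0,0,1],[-2,-3.2,0,0,0,1],[-1.7,-2.9,0,0,0,1],[-1.5,-2.2,0,0,0,1]]' >/dev/null; $k
$p '[[-0.5,-0.5,0,0,0,0],[0,0,0,0,0,0]]' >/dev/null; $k
python3 - <<'E'
from h import *
st(); plan([.4457,-.3116,.07],85.34,1)
E
```

```text
24.92 [ 0.5856 -0.218   0.0425] [ 0.6  0.4 -1.7]
25.33 [ 0.5862 -0.2159  0.1157] [ 0.6  1.  -0.5]
25.75 [ 0.4562 -0.2909  0.1135] [ 0.6 -0.1 -1.6]
25.92 [ 0.4518 -0.2959  0.1134] [ 0.1 -0.2 -1.3]
25.92 p [ 0.4518 -0.2959  0.1134] yaw [1.7994e+02 2.0000e-02 8.5190e+01] F [ 0.14 -0.16 -1.25] M [-0.093  0.029  0.014] gap 0.0124 g 60.0
[-1.61, -0.49, 4.34, 0.06, 0.02, -0.15]
```

```bash
p="python3 -m pendant"; k="python3 ok.py 20"
$p '[[-1.6,-0.5,0,0,0,-0.1],[0,0,0.5,0,0,0],[0,0,1.5,0,0,0],[0,0,1.5,0,0,0],[0,0,1,0,0,0]]' >/dev/null; $k
$p '[[0,0,0.8,0,0,0],[0,0,0.4,0,0,0],[0,0,0,0,0,0]]' >/dev/null; $k;$p '[[0,0,0.2,0,0,0],[0,0,0,0,0,0]]' >/dev/null; $k;$p '[[0,0,0.2,0,0,0],[0,0,0,0,0,0]]' >/dev/null; $k
```

```text
26.33 [ 0.4472 -0.3091  0.0661] [ 0.   0.2 -1.9]
26.58 [ 0.4461 -0.309   0.0543] [-4.5  1.  -3.8]
26.75 [ 0.4461 -0.3093  0.053 ] [-4.5  1.2 -2.2]
26.92 [ 0.4461 -0.3094  0.0513] [-4.7  1.   0.2]
```

```bash
p="python3 -m pendant"; k="python3 ok.py 20"
$p '[[-0.1,-0.1,0,0,0,0],[0,0,0.1,0,0,0],[0,0,0,0,0,0]]' >/dev/null; $k;$p '[[0,0,0.1,0,0,0],[0,0,0,0,0,0]]' >/dev/null; $k;
$p '[[0,0,0,0,0,0],[0,0,0,0,0,0],[0,0,0,0,0,0],[0,0,0,0,0,0]]' 140 >/dev/null; $k
$p '[[0,0,-1.5,0,0,0],[0,0,-3,0,0,0],[0,0,-4,0,0,0],[0,0,-4,0,0,0],[0,0,-2,0,0,0]]' >/dev/null
$p '[[0,0,0,0,0,0],[0,0,0,0,0,0]]' 0 >/dev/null;$k
python3 - <<'E'
from h import *
im=snap('wrist','w3'); st()
m=(im.max(2)<60).astype(np.uint8);m[215:]=0
n,l,s,c=cv2.connectedComponentsWithStats(m)
for i in range(1,n):
    if s[i,4]>150: print(s[i],c[i].round(1))
for x in (-.06,0,.06):
    d=np.array([np.cos(np.radians(85.1)),np.sin(np.radians(85.1))]);q=np.array([.4466,-.286])+x*d;print(x,proj('w3',(q[0],q[1],.073)))
E
```

```text
27.17 [ 0.4457 -0.3111  0.0504] [-0.3  0.8  1.2]
27.33 [ 0.4457 -0.311   0.0493] [1.  0.8 1.6]
27.67 [ 0.4453 -0.3111  0.0492] [ 0.1 -0.3  0.1]
28.25 [ 0.4454 -0.3112  0.1947] [ 0.2  0.1 -0.5]
28.3 p [ 0.445  -0.3108  0.1934] yaw [-1.7995e+02 -9.0000e-02  8.5430e+01] F [-0.79  1.22 -0.43] M [-0.134  0.103  0.018] gap 0.0551 g 0.0
[   0    0   65   82 3024] [25.2 31.2]
[ 95  57  36  52 623] [112.2  82. ]
[ 230   89   34  126 2065] [248.5 154.8]
-0.06 (np.float64(246.13290582439066), np.float64(220.2121950226289))
0 (np.float64(246.32065151894096), np.float64(159.96434494653326))
0.06 (np.float64(246.534720181679), np.float64(91.26941838899383))
```

```bash
p="python3 -m pendant"; k="python3 ok.py 20"
$p '[[1.6,0.7,0,0,0,-0.9],[3.2,1.4,0,0,0,-0.9],[3.6,1.6,0,0,0,-0.9],[3.6,1.6,0,0,0,-0.9],[3.6,1.6,0,0,0,-0.9]]' >/dev/null
$p '[[3.6,1.6,0,0,0,0],[3.6,1.6,0.5,0,0,0],[3.6,1.6,1,0,0,0],[3.2,1.4,1,0,0,0],[1.6,0.7,0.8,0,0,0]]' >/dev/null
$p '[[0,0,0,0,0,0],[0,0,0,0,0,0]]' >/dev/null;$k
python3 - <<'E'
from h import *
st();im=snap('wrist','w4'); st()
for q in((.586,.0095,.021),(.566,-.0135,.021),(.606,-.0135,.021),(.566,.0325,.021),(.606,.0325,.021)):print(np.round(proj('w4',q),1))
cv2.imwrite('pics/w4b.png',cv2.resize(im,None,fx=1.5,fy=1.5))
g=cv2.cvtColor(im,cv2.COLOR_BGR2GRAY); u,v=map(int,proj('w4',(.586,.0095,.021)))
print(g[v-56:v+56:4,u-56:u+56:4])
E
```

```text
29.3 [ 0.5896 -0.0018  0.1595] [-0.4 -0.6 -0.5]
29.3 p [ 0.5896 -0.0018  0.1595] yaw [-1.7978e+02 -8.0000e-02  9.0030e+01] F [-0.41 -0.63 -0.47] M [-0.054  0.072  0.026] gap 0.0881 g 0.0
29.35 p [ 0.5897 -0.0028  0.1603] yaw [-1.7986e+02 -6.0000e-02  8.9940e+01] F [-0.2  -0.54 -0.14] M [-0.095  0.043  0.059] gap 0.0879 g 0.0
[244.4 170.8]
[224.8 192.9]
[264.1 192.9]
[223.7 147.7]
[264.8 147.7]
[[106 106 106 105 106 106 107 106 106 106 106 106 106 107 106 107 106 106
  106 106 106 107 106 106 106 107 107 106]
 [180 103 107 106 105 106 106 107 107 106 106 107 106 107 105 107 107 106
  106 107 106 106 107 106 106 107 106 107]
 [173 182 106 107 106 106 106 107 107 106 107 106 106 107 107 106 106 106
  106 106 107 107 106 106 106 106 106 107]
 [172 182 105 106 107 106 106 106 106 107 107 106 106 106 107 106 106 106
  107 106 107 106 106 107 107 106 106 106]
 [172 183 106 106 106 106 106 106 106 107 116 120 115 106 107 107 106 106
  107 107 106 107 106 106 107 107 107 106]
 [173 182 107 107 107 106 107 106 107 114  30  35  30 109 107 106 107 106
  106 107 106 106 107 107 106 106 106 106]
 
[... 1873 characters left out ...]
122 122 121 121 122 122 123 123 123 124 122 124 124 123 123 122 122 122
  122 123 124 123 123 121 122 121 121 122]
 [122 121 122 122 122 122 124 121 122 123 123 123 122 123 122 122 122 122
  123 122 122 122 122 121 121 122 122 120]
 [122 122 122 122 122 121 121 122 124 121 122 122 123 122 122 123 123 124
  122 121 121 122 122 122 122 122 122 121]
 [122 123 121 122 121 121 123 122 123 123 123 122 124 122 122 121 123 122
  122 121 121 122 123 122 121 122 124 122]
 [122 122 121 121 123 122 122 121 123 123 122 121 122 122 123 122 122 123
  123 122 122 124 122 122 122 121 122 120]
 [122 121 122 121 122 122 123 121 123 122 123 122 121 121 122 121 122 122
  122 121 121 121 120 121 122 122 121 121]]
```

```bash
p="python3 -m pendant"; k="python3 ok.py 20"
$p '[[1.2,-0.4,0.5,0,0,0],[0,0,2,0,0,0],[0,0,3,0,0,0],[0,0,3,0,0,0],[0,0,2,0,0,0]]' >/dev/null
$p '[[0,0,1.2,0,0,0],[0,0,0.6,0,0,0],[0,0,0,0,0,0],[0,0,0,0,0,0]]' 80 >/dev/null;$k
python3 - <<'E'
from h import *
st();plan([.5855,.0095,.021],90,1)
E
```

```text
30.1 [0.5864 0.0094 0.0391] [ 0.   0.7 -0.4]
30.1 p [0.5864 0.0094 0.0391] yaw [ 1.7996e+02 -4.0000e-02  8.9890e+01] F [ 0.04  0.69 -0.39] M [-0.055  0.07  -0.011] gap 0.0634 g 0.0
[0.01, -0.09, 1.81, 0.04, -0.04, -0.11]
```

```bash
p="python3 -m pendant"; k="python3 ok.py 20"
$p '[[0,-0.05,0.9,0,0,0],[0,0,0.6,0,0,0],[0,0,0.3,0,0,0],[0,0,0,0,0,0]]' >/dev/null;$k
$p '[[0,0,0,0,0,0],[0,0,0,0,0,0],[0,0,0,0,0,0],[0,0,0,0,0,0],[0,0,0,0,0,0]]' 255 25 >/dev/null;$k
$p '[[0,0,0,0,0,0],[0,0,0,0,0,0]]' >/dev/null
python3 -c "
from h import *
st()"
```

```text
30.43 [0.5854 0.0099 0.0198] [-0.4  0.1  0.3]
30.85 [0.5858 0.0098 0.0207] [-0.2 -0.5  1. ]
31.02 p [0.5858 0.0098 0.0207] yaw [ 1.7998e+02 -5.0000e-02  8.9930e+01] F [0.08 0.16 1.96] M [0.02  0.184 0.008] gap 0.0399 g 25.0
```

```bash
p="python3 -m pendant"; k="python3 ok.py 20"
$p '[[0,0,-0.3,0,0,0],[0,0,-0.8,0,0,0],[0,0,-2,0,0,0],[0,0,-3.5,0,0,0],[-0.5,0,-3.5,0,0,0]]' - 40 >/dev/null;$k
$p '[[-2,0,-2.5,0,0,0],[-3.5,-0.1,-1,0,0,0],[-3.8,-0.1,0,0,0,0],[-3.8,-0.1,0,0,0,0],[-3.8,-0.1,0,0,0,0]]' >/dev/null;$k
$p '[[-3.8,-0.1,0,0,0,0],[-3.8,-0.1,0,0,0,0],[-3.8,-0.2,0,0,0,0],[-3.8,-0.2,0,0,0,0],[-3.8,-0.2,0,0,0,0]]' >/dev/null;$k
$p '[[-3.5,0,0,0,0,0],[-2,0,0,0,0,0],[-0.8,0,0,0,0,0],[0,0,0,0,0,0],[0,0,0,0,0,0]]' >/dev/null;$k
python3 - <<'E'
from h import *
st();im=snap('wrist','w5'); st()
print('post',proj('w5',(.5726,-.3848,.0755)),proj('w5',(.5726,-.3848,.042)))
c=cv2.resize(im[60:300,130:390],None,fx=2.5,fy=2.5,interpolation=cv2.INTER_CUBIC);print(c.shape);cv2.imwrite('pics/w5c.png',c)
E
```

```text
31.43 [0.5851 0.0053 0.1225] [ 0.8  0.2 -0.5]
31.85 [ 0.5812 -0.1658  0.1573] [-0.2  0.1 -1.8]
32.27 [ 0.5728 -0.3561  0.1568] [ 0.4 -0.4 -1.1]
32.68 [ 0.5733 -0.4163  0.1561] [-0.6  0.3 -0.7]
32.68 p [ 0.5733 -0.4163  0.1561] yaw [-1.7999e+02 -9.0000e-02  8.9950e+01] F [-0.57  0.31 -0.66] M [-0.046  0.108  0.029] gap 0.0396 g 40.0
32.73 p [ 0.5736 -0.4157  0.1563] yaw [-1.7999e+02 -9.0000e-02  9.0000e+01] F [ 0.66 -0.79 -1.64] M [-0.089  0.056  0.018] gap 0.0396 g 40.0
post (np.float64(246.20218910364082), np.float64(161.69426840319383)) (np.float64(246.48945417582374), np.float64(154.72976022409568))
(600, 650, 3)
```

View pics/w5c.png

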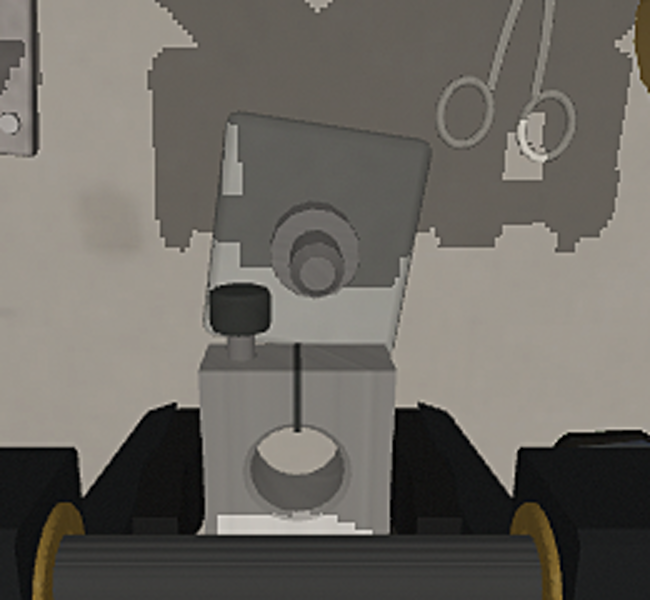

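```bash
python3 - <<'E'
from h import *
f=lambda x,y:(130+(x-.75)/2.5,60+(y-.75)/2.5)
z=.1563
b=onz('w5',*f(296.5,471.5),z+.0003); q=onz('w5',*f(317,272),.0755)
q2=onz('w5',*f(315,250),.042)
bl=[onz('w5',*f(x,370),z+.0003) for x in(201,394)]
print('bore',b,'posttop',q,'shoulder',q2,'move',(q-b)[:2],'blockedges',bl[0][:2],bl[1][:2])
im=cv2.imread('pics/w5.png');g=cv2.resize(cv2.cvtColor(im,6)[60:300,130:390],None,fx=2.5,fy=2.5,interpolation=cv2.INTER_CUBIC)
for n,(x,y,r0,r1,mn) in {'post':(317,272,12,32,8),'bore':(297,472,44,60,10)}.items():
    m=np.zeros_like(g);cv2.circle(m,(x,y),r1+10,255,-1);c=cv2.HoughCircles(cv2.GaussianBlur(g,(5,5),1)[y-80:y+80,x-80:x+80],3,1,5,param1=60,param2=mn,minRadius=r0,maxRadius=r1)
    print(n,None if c is None else [(round(float(a)+x-80,1),round(float(b)+y-80,1),round(float(r),1)) for a,b,r in c[0][:5]])
E
```

```text
bore [ 0.57421221 -0.41576289  0.1566    ] posttop [ 0.58062815 -0.39019799  0.0755    ] shoulder [ 0.58084185 -0.38929248  0.042     ] move [0.00641594 0.0255649 ] blockedges [ 0.55499976 -0.39302074] [ 0.59389884 -0.39307686]
post [(317.5, 271.5, 28.0), (314.5, 253.5, 24.1), (310.5, 260.5, 31.4), (320.5, 258.5, 31.4), (312.5, 265.5, 31.4)]
bore [(296.5, 478.5, 56.1), (303.5, 471.5, 47.1), (297.5, 461.5, 49.2), (297.5, 473.5, 47.4), (292.5, 473.5, 49.4)]
```

```bash
p="python3 -m pendant"; k="python3 ok.py 20"
$p '[[0.8,0.2,0.5,0,0,0],[1.2,0.3,2,0,0,0],[0.56,0.15,2,0,0,0],[0,0,0.7,0,0,0],[0,0,0,0,0,0]]' >/dev/null;$k
$p '[[0,0,0,0,0,0],[0,0,0,0,0,0]]' >/dev/null
python3 - <<'E'
from h import *
st();im=snap('wrist','w6'); st()
p=np.array(arm.observe()['tcp_pos']); plan([.5806,-.3900,p[2]],90,1)
g=cv2.cvtColor(im,6)
b=[p[0]+.0006,p[1]-.0001,p[2]+.0003]; u,v=proj('w6',b); print('bore',u,v,'post',proj('w6',(.5807,-.39,.0755)))
u=int(u);v=int(v);print(u-20,v-20);print(g[v-20:v+20:1,u-22:u+22:2])
E
```

```text
33.15 [ 0.5797 -0.3896  0.1023] [-0.4  0.3 -1.4]
33.32 p [ 0.5802 -0.392   0.1055] yaw [1.7991e+02 4.0000e-02 8.9940e+01] F [0.49 0.42 0.39] M [-0.046  0.059 -0.018] gap 0.0399 g 40.0
33.37 p [ 0.5802 -0.3922  0.1055] yaw [1.799e+02 5.000e-02 8.992e+01] F [ 0.88 -0.28 -1.45] M [-0.087  0.056 -0.003] gap 0.0394 g 40.0
[0.22, 0.04, 0.0, 0.1, 0.05, -0.08]
bore 247.68112406023482 249.4647303383392 post (np.float64(247.62520737006813), np.float64(222.60429540931733))
227 229
[[130 130 132 132 131 131 130 131 132 133 126  85  48 132 136 133 132 131
  130 129 126 130]
 [130 129 131 131 131 131 130 133 117  98 100  77  49 107  99 109 135 132
  130 130 128 129]
 [130 129 131 132 132 132 132 115  95 104  82  74  45  73 125  96  98 127
  132 129 128 129]
 [130 129 131 132 132 133 116  95 130 164 140  75  34 170 161 161 114  98
  134 130 128 129]
 [130 129 131 132 133 126  98 164 159 157 160 166 168 160 156 157 161 115
  110 131 128 129]
 [130 129 131 131 134  99 132 158 155 155 155 157 157 155 153 154 157 161
   95 116 129 130]
 [131 129 131 132 119 116 160 155 155 155 155 155 155 154 153 154 1
[... 2395 characters left out ...]
3  94  92  92  93  91  87 108
  124 118 123 130]
 [129 129 130 131 127 123 125 118  85  90  91  93  94  92  91  89  97 127
  122 119 128 129]
 [129 128 129 131 131 122 123 127 118  84  87  88  90  89  88 111 128 124
  121 122 128 129]
 [129 128 129 130 132 129 122 124 127 126 117 107 109 110 119 128 125 124
  123 129 127 129]
 [129 128 130 130 130 131 127 123 125 122 123 125 127 127 124 125 123 122
  129 127 127 128]
 [127 126 127 128 128 128 128 122 122 116 114 118 118 118 117 120 121 128
  127 124 124 126]
 [116 116 117 118 118 118 117 117 117 161 159 161 165 166 165 113 118 118
  116 115 114 117]
 [210 210 211 212 212 212 212 210 211 206 193 182 182 194 207 209 211 210
  209 207 207 209]]
```

```bash
p="python3 -m pendant"; cat > okf.py <<'E'
import sys
from h import *
s=arm.observe(); f=s['force']; print(round(s['clock'],2),np.round(s['tcp_pos'],4),np.round(f,1)); sys.exit(int(f[2]>2.5 or np.hypot(f[0],f[1])>3))
E
k="python3 okf.py"
$p '[[0.22,0,0,0,0,0],[0,0,0.6,0,0,0],[0,0,0.4,0,0,0],[0,0,0,0,0,0]]' >/dev/null;$k && $p '[[0,0,0.2,0,0,0],[0,0,0.1,0,0,0],[0,0,0,0,0,0]]' >/dev/null && $k && $p '[[0,0,0.2,0,0,0],[0,0,0.1,0,0,0],[0,0,0,0,0,0]]' >/dev/null && $k && $p '[[0,0,0.2,0,0,0],[0,0,0.1,0,0,0],[0,0,0,0,0,0]]' >/dev/null && $k
```

```text
33.7 [ 0.5794 -0.3892  0.0929] [-0.2 -0.3 -0.8]
33.95 [ 0.5797 -0.3894  0.0909] [-0.1 -0.3 -1.1]
34.2 [ 0.5797 -0.3894  0.0878] [-0.4 -0.7 -0.7]
34.45 [ 0.5798 -0.3896  0.085 ] [ 0.2 -1.2 -1.4]
```

```bash
p="python3 -m pendant"; k="python3 okf.py"
$p '[[0,0,0.2,0,0,0],[0,0,0.3,0,0,0],[0,0,0,0,0,0]]' >/dev/null;$k && $p '[[0,0,0.3,0,0,0],[0,0,0.2,0,0,0],[0,0,0,0,0,0]]' >/dev/null && $k && $p '[[0,0,0.3,0,0,0],[0,0,0.2,0,0,0],[0,0,0,0,0,0]]' >/dev/null && $k && $p '[[0,0,0.2,0,0,0],[0,0,0.2,0,0,0],[0,0,0,0,0,0]]' >/dev/null && $k && $p '[[0,0,0.1,0,0,0],[0,0,0.1,0,0,0],[0,0,0,0,0,0]]' >/dev/null && $k
```

```text
34.7 [ 0.5797 -0.3896  0.0796] [ 0.5 -2.3 -2.4]
34.95 [ 0.5797 -0.3896  0.0746] [ 0.5 -2.8 -3.2]
35.2 [ 0.5797 -0.3896  0.0697] [ 0.2 -4.  -2.8]
```

```bash
p="python3 -m pendant"; k="python3 okf.py"
$p '[[-0.06,0,0,0,0,0],[0,0,0,0,0,0]]' >/dev/null;$k && $p '[[0,0,0.2,0,0,0],[0,0,0.2,0,0,0],[0,0,0,0,0,0]]' >/dev/null && $k && $p '[[0,0,0.2,0,0,0],[0,0,0.1,0,0,0],[0,0,0,0,0,0]]' >/dev/null && $k && $p '[[0,0,0.1,0,0,0],[0,0,0.05,0,0,0],[0,0,0,0,0,0]]' >/dev/null && $k && $p '[[0,0,0.05,0,0,0],[0,0,0.05,0,0,0],[0,0,0,0,0,0]]' >/dev/null && $k
```

```text
35.37 [ 0.5797 -0.3897  0.0699] [-0.2 -0.6 -2.2]
35.62 [ 0.5797 -0.3897  0.0655] [-0.2 -0.4 -1. ]
35.87 [ 0.5797 -0.3898  0.0627] [ 0.6 -0.6 -0.8]
36.12 [ 0.5798 -0.39    0.0615] [-0.2  0.6 -0.8]
36.37 [ 0.5798 -0.39    0.0605] [ 0.4  0.3 -1.6]
```

```bash
p="python3 -m pendant"; k="python3 okf.py"
$p '[[0,0,0.05,0,0,0],[0,0,0,0,0,0]]' >/dev/null;$k && $p '[[0,0,0.05,0,0,0],[0,0,0,0,0,0]]' >/dev/null && $k && $p '[[0,0,0.05,0,0,0],[0,0,0,0,0,0]]' >/dev/null && $k && $p '[[0,0,0.05,0,0,0],[0,0,0,0,0,0]]' >/dev/null && $k && $p '[[0,0,0.05,0,0,0],[0,0,0,0,0,0]]' >/dev/null && $k
```

```text
36.53 [ 0.5798 -0.39    0.0601] [-0.7 -0.3 -0.9]
36.7 [ 0.5799 -0.3901  0.0597] [-0.8  0.7 -0.6]
36.87 [ 0.5798 -0.3901  0.0597] [-2.4  1.3  4.9]
```

```bash
p="python3 -m pendant"; k="python3 okf.py"
$p '[[0,0,0,0,0,0],[0,0,0,0,0,0],[0,0,0,0,0,0],[0,0,0,0,0,0]]' 90 >/dev/null;$k
$p '[[0,0,-1,0,0,0],[0,0,-2,0,0,0],[0,0,-3,0,0,0],[0,0,-3,0,0,0],[-2,0,-2,0,0,0]]' >/dev/null
$p '[[-2,0,0,0,0,0],[0,0,0,0,0,0],[0,0,0,0,0,0]]' >/dev/null;$k
python3 - <<'E'
from h import *
im=snap('wrist','w7'); st()
g=cv2.cvtColor(im,6)
# block expected: top at z=.060, bore (.5805,-.390)
cs=[(.5805+a,-.39+b,.060) for a,b in((-.02,-.023),(.02,-.023),(.02,.023),(-.02,.023))]
print([np.round(proj('w7',c),1).tolist() for c in cs],'tilted/high +5mm:',[np.round(proj('w7',(c[0],c[1],.065)),1).tolist() for c in cs],'posttop',proj('w7',(.5805,-.39,.0755)))
u,v=map(int,proj('w7',(.5805,-.39,.060)));print(u,v);print(g[v-44:v+44:3,u-45:u+45:4])
E
```

```text
37.2 [ 0.5798 -0.39    0.0589] [-0.6 -0.2  0.1]
37.87 [ 0.5794 -0.4305  0.1691] [-0.7  0.2  0. ]
37.92 p [ 0.5795 -0.4296  0.1686] yaw [-1.7995e+02 -1.2000e-01  8.9920e+01] F [-0.05  0.02 -0.25] M [-0.057  0.07  -0.008] gap 0.0569 g 0.0
[[226.0, 171.3], [271.1, 171.1], [272.1, 117.7], [224.6, 117.9]] tilted/high +5mm: [[225.6, 172.5], [271.5, 172.4], [272.6, 117.9], [224.1, 118.1]] posttop (np.float64(248.47008459219748), np.float64(147.6798718094766))
248 145
[[ 91  91  91  76  88  90  73  43  46  44  95  88  89  87  88  88  87  86
   85  83  83  83  71]
 [ 91  91  90  78  88  90  76  44  49  43  97  88  89  88  90  88  87  87
   87  87  87  87  84]
 [ 92  92  92  81  88  90  96  44  49  43  95  87  89  89  89  87  86  87
   87  87  87  87  81]
 [ 92  92  92  81  90  89  92  45  48  43  90  89  89  89  88  89  86  85
   87  87  87  86  80]
 [ 91  91  93  83  89  89  89  89 103  90  87  88  89  89  87  90  89  87
   86  88  87  87  76]
 [ 91  92  93  84  89  88  88  87 103  90  88  88  90  90  90  89  87  88
   88  87  87  86  72]
 [ 91  91  95  85  87  88 123 122 123 126 125 128 129
[... 1575 characters left out ...]
144 145  48 147 146]
 [146 107 149 147 147 147 112 120 118 119 117 115 118 118 115 118 114 113
  145 140 156 146 146]
 [146 124 150 147 147 146 147 147 147 147 146 146 146 144 146 146 145 145
  144 136 154 144 146]
 [147 148 128 134 140 147 149 147 146 147 143 145 142 144 147 145 145 144
  144 131 149 145 146]
 [146 146 147 150 116 103 125 126 133 139 143 147 144 144 146 145 144 143
  144 126 147 146 147]
 [146 145 146 145 146 146 148 147 150 150 106 117 122 129 137 141 146 145
  144 129 147 147 146]
 [147 146 145 146 146 146 146 147 146 146 146 146 147 149 152 126  57 120
  128 123 148 147 146]
 [146 145 146 148 147 146 147 146 146 146 146 146 146 146 146 148 146 148
  148 147 148 148 146]]
```

```bash
python3 -c "
from workcell import arm
print(arm.close_job())"
```

```text
the job is handed in; nothing more can be done
None
```

The job is handed in after about 38 s: I drew the clamp square against the tray's front lip, held it at about 7–9 N for roughly 2 s, put the rod back in its rest, and lowered the clamp onto the post until it met the shoulder. A first pull would not go past about 7 N, so I returned the rod to its rest, re-gripped the handle lower and further back, and pulled again.

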